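# Level the feed portions on the two-pan balance

### The arm

A 6-joint arm with a two-finger parallel gripper is mounted at the origin on the work surface. World frame = base frame: x ahead of the robot, y to its left, z up, the work surface at z = 0. Lengths are in m, angles in rad, forces in N, time in s.
With the tool pointing down it reaches from about 0.325 to 0.75 m from the base axis. Payload 7.6 kg.
Tool frame: the origin (TCP) lies at the very end of the fingers, on their centre line; the grasp point (between the pads) lies 19 mm behind it; z points along the fingers, y is the line along which they close (so a half turn about z gives the same grasp; the last joint's range is limited). The gripper opens to 85 mm and grips with 20 to 120 N. Pads are 22 mm wide; open, the fingers measure 114 mm over their backs; the gripper's body (76 mm by 85 mm) begins 54 mm behind the grasp point. The pads swing forward as they close: fully open they stand 13 mm farther back than shut.
Start: joints at [-0.07, 0.052, 1.401, -0, 1.689, -0.07], TCP at [0.525, 0, 0.203] pointing down, gripper open.
Joint ranges: [-2.9, 2.9], [-0.91, 2.17], [0.12, 2.37], [-1.06, 4.2], [0.26, 2.73], [-2.93, 2.93]. Speed limits (rad/s): [2.57, 2.57, 3.01, 3.14, 3.14, 3.14].

### API

Orientations are given as a unit quaternion [w, x, y, z].
In Python, from plant import env, planner, capture, get_calibration gives the robot as it stands. Calls block until the motion is done:
- env.move_ptp(position, orientation): joint-space move of the TCP to a pose.
- env.line_to(position, orientation=None, speed=0.15, force_limit=None): straight line of the TCP; orientation=None keeps the orientation; speed is the mean speed in m/s. With force_limit (N) it stops when the force on the tool has changed by that much, and returns True; else False.
- env.goto_joints(angles): joint-space move.
- env.gripper_to(opening): finger opening in m; the grip force is fixed at half the most; returns when the fingers have stopped.
- env.sleep(seconds).
- planner.solve_ik(position, orientation): joint angles nearest the present ones, or None.
- env.state(): the state.
- capture(name): name is "scene" or "side" or "wrist"; returns the picture (400x640x3 uint8, red, green, blue); there is no depth.
- get_calibration(name): a dict with "vertical_fov" (degrees; the focal length in pixels is half the picture's height over the tangent of half this angle, whatever the lens; pixels are square), "cx", "cy" (the principal point, pixels), "position" and "attitude" of the camera in the world; the wrist camera has in their place "T_tool_cam" (4x4, takes a point from camera to tool coordinates, whose origin is the TCP and whose axes are the flange's). Camera axes: x right, y down, z forward; pixel columns grow to the right and rows downward; lengths in m; the calibration is good to about 2 mm. The wrist camera is an equidistant fisheye: a pixel r from the principal point sees the ray r / f radians off the axis. A picture is of the moment at which its call begins: read the wrist's pose just before it. get_calibration takes no time and is no camera call.
A pose or a line that the arm cannot do raises env.Unreachable and nothing moves.
- env.hand_in(): hands the job in; it is judged then, once.
The state is a dict: "time_s": time; "joints": joint angles; "qd": joint speeds; "effort": joint torques, N m; "tcp_pos": TCP position; "eef_rot": TCP orientation; "wrist_force": force on the tool from outside, world axes, zero at the start; "torque": the same for the moment, N m; "opening": finger opening in m; "grip_force": force on a finger pad.
Only numpy, scipy, OpenCV 4.12 (cv2) and the standard library are available. Lean on these libraries where they do the work, as an engineer would, in place of code of your own. Each camera call takes 0.05 s, during which the arm holds its last target. There are 200 camera calls.

### The job

The portions of pressed feed on the two-pan balance are to be split into two halves of equal weight: move cups from pan to pan until all four lidded cups stand upright on the pan floors and the balance comes to rest level. Set a moved cup down in its pan rather than dropping it, do not tip any cup over, do not bump the heat lamp that hangs over one of the pans, and leave the tong, the dish and the cricket keeper where they are.

Things in the scene. Friction and masses are not known exactly. Their poses are not given: they have to be found in the camera images.
- balance: two-pan table balance, fixed: grey base 120 x 350 mm. Origin under its centre, on the shelf; x away from the robot at yaw 0, y along the beam to the left pan, z up. Pan centres lie 130 mm from it along +y (left) and -y (right). The pans stay horizontal and go up and down opposite ways, up to 12 mm from level. A white scale plate with needle stands between them, top 158 mm above the shelf
- beam (a joint): angle of the balance beam (rad): 0 level, positive when the left pan (+y) is higher, stops at +-0.09; it rests within about 2 s of a change. Where on a pan a cup stands makes no difference. A difference of 5 g between the pans settles at about 0.02, one of 25 g or more goes to the stop; under 1 N pushes the light pan down
- pan_left_floor (a point): centre of the left pan's floor, on its upper face: flat round steel floor 158 mm across inside a rim that flares to 172 mm and stands 5 mm above the floor; 100 mm above the shelf when level; follows the pan
- pan_right_floor (a point): the same for the right pan
- small_a_c (a point): clear tapered portion cup with a flat white snap lid and a brown pressed-feed puck showing inside: 40 mm tall, 36 mm across its flat foot, 44 mm across the lid (top 6 mm), about 30 g, all three small cups alike; the point is the centre of the cup, half-way up (20 mm above its foot), z up
- small_b_c (a point): second small cup, exactly like the first; its centre, half-way up (20 mm above its foot)
- small_c_c (a point): third small cup, exactly like the first; its centre, half-way up (20 mm above its foot)
- large_c (a point): the large cup, same make: 60 mm tall, 52 mm across the foot, 62 mm across the lid (top 6 mm); about 90 g, as much as the three small cups together (within a few percent). The point is its centre, half-way up (30 mm above its foot). At the start two cups stand in each pan, side by side along the balance's y, 82 mm apart
- lamp_rim (a point): centre of the lower rim of the aluminium lamp dome: open side down, 140 mm across, 290 mm above the shelf, narrowing upwards to a black socket (top 410 mm). It hangs about over the left pan, so that pan has to be reached slantwise from the robot's side, under the rim
- lamp: stand of the heat lamp, fixed: 16 mm post 460 mm tall on a 110 x 170 x 8 mm foot, beyond the left pan as seen from the robot; origin under the post, on the shelf. A bar at 452 mm height runs 180 mm along its -x to above the dome
- tong: stainless feeding tong, loose, lying on the shelf left of the balance: 275 mm long, 12 mm high; origin near its middle on the shelf, x along it; a bystander
- dish: shallow grey ceramic dish, loose, 120 mm across, 24 mm high, right of the balance near the robot; origin under its centre; a bystander
- keeper: green plastic cricket keeper with a slotted lid and a carrying bail, loose, 188 x 123 x 132 mm (bail to 161 mm), right of the balance; origin under its centre; a bystander

How it is judged:
By the outcome, as a careful person would: the job done as asked, in the order asked, and still so for the second after the job is handed in, with the robot touching nothing.
It also fails if it takes over 51 s, if anything falls off the work surface, if the arm or the gripper's body presses on something with over 40 N, if the wrist force passes 120 N, or if a joint passes its speed limit or range.

## Working session

There is one attempt and no reset: what is moved stays moved. The work goes in short steps, each a Python script; the robot and the scene stay as the last script left them, time stands still between calls to the robot, and variables do not carry over. Pictures are saved under pics/ and viewed, at most 10 in all, crops included, and the job is handed in when it is done.

```bash
ls; mkdir -p pics; python3 - <<'E'
from plant import env, planner, capture, get_calibration
import cv2
for n in ["scene","side","wrist"]:
    c=get_calibration(n); print(n,c)
    cv2.imwrite(f"pics/{n}0.png",capture(n)[:,:,::-1])
print(env.state())
E
```

```text
pics
scene {'vertical_fov': 55.795828215062855, 'cx': 320.5651990274467, 'cy': 196.6889167289253, 'position': array([1.18705098, 0.50211544, 1.01474444]), 'attitude': array([-0.15655126,  0.39099957,  0.83763666, -0.34781585])}
side {'vertical_fov': 48.968212660985536, 'cx': 329.6924159987365, 'cy': 207.04726662574765, 'position': array([ 0.07940355, -0.88452093,  1.08767209]), 'attitude': array([-0.39001411,  0.88270418, -0.24234872,  0.09994708])}
wrist {'vertical_fov': 65.70646984690485, 'cx': 323.1458613751187, 'cy': 199.30094771862878, 'T_tool_cam': array([[ 5.48617895e-04, -9.45496280e-01, -3.25632435e-01,
         8.52064213e-02],
       [ 9.99999631e-01,  7.34191313e-04, -4.46999278e-04,
        -7.51015139e-04],
       [ 6.61712659e-04, -3.25632069e-01,  9.45496334e-01,
        -1.71396842e-01],
       [ 0.00000000e+00,  0.00000000e+00,  0.00000000e+00,
         1.00000000e+00]])}
{'time_s': 0.15, 'joints': array([-7.03007020e-02,  5.27063935e-02,  1.40150769e+00, -3.24685921e-05,
        1.68863149e+00, -7.03085949e-02]), 'qd': array([ 0.00097241, -0.0003189 , -0.00405846,  0.00162237, -0.00081457,
        0.00029547]), 'effort': array([ 9.01752592e-04, -3.81951857e+01, -3.60423374e+01, -3.57651027e-05,
        4.66565543e-03,  6.07237575e-05]), 'tcp_pos': array([5.24722875e-01, 3.21198984e-05, 2.02350265e-01]), 'eef_rot': array([-4.62426183e-04,  7.07105194e-01,  7.07108090e-01, -4.22936051e-04]), 'wrist_force': array([-0.11997174, -0.20757256,  0.19660266]), 'torque': array([-0.04277252,  0.07334738, -0.01734563]), 'grip_force': 0.0, 'opening': 0.08498603391113468}
```

View pics/scene0.png

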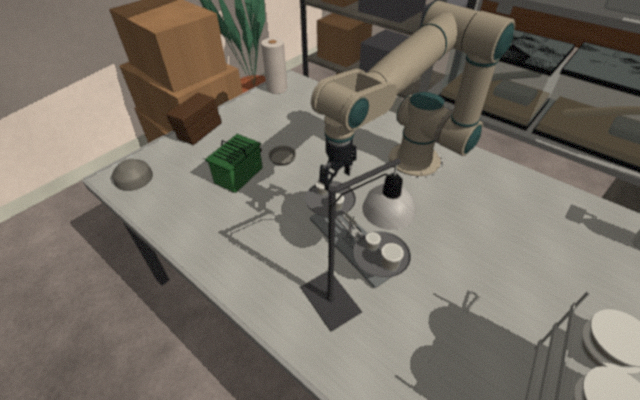

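View pics/side0.png

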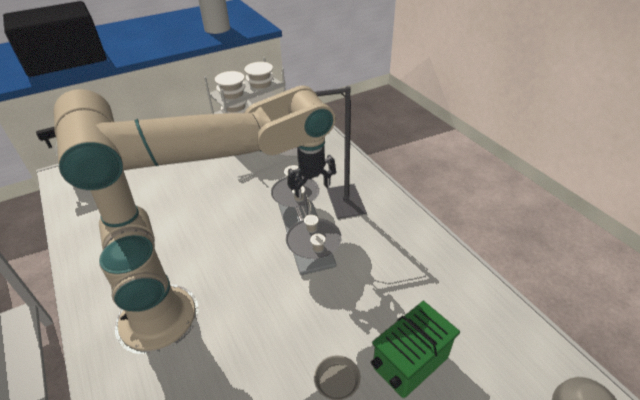

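View pics/wrist0.png

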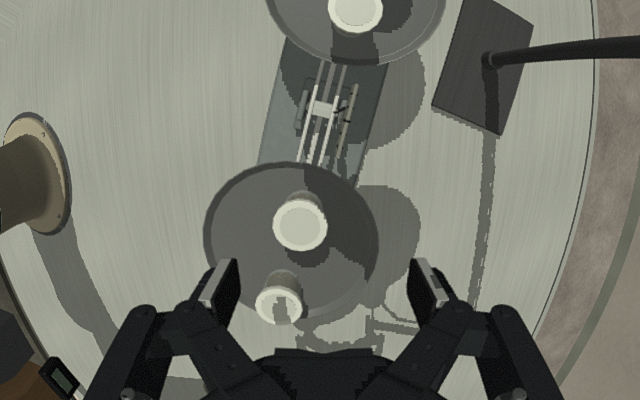

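The right pan holds two small cups, with wrist-view lids at about (300,225) and (279,304). The left pan holds a small inner cup, lid at (355,10), and the large cup outside it. That is 120 g against 60 g, so the inner small cup has to move from left to right. Next I'll localize these points.

```bash
cat > h.py <<'E'
import numpy as np, cv2
from scipy.spatial.transform import Rotation as R
from plant import env, planner, capture, get_calibration
def rot(q): return R.from_quat(np.roll(q,-1))
def ray(name,uv,pose=None):
    c=get_calibration(name); f=200/np.tan(np.radians(c["vertical_fov"])/2)
    d=np.array([uv[0]-c["cx"],uv[1]-c["cy"]])/f
    if name=="wrist":
        r=np.hypot(*d); v=np.array([*(d/r*np.sin(r)),np.cos(r)])
        T=c["T_tool_cam"]; p,q=pose; q=rot(q).as_matrix()
        return p+q@T[:3,3], q@T[:3,:3]@v
    v=np.array([*d,1.]); return np.array(c["position"]), rot(c["attitude"]).apply(v/np.linalg.norm(v))
def atz(name,uv,z,pose=None):
    o,v=ray(name,uv,pose); return o+v*(z-o[2])/v[2]
def proj(name,P):
    c=get_calibration(name); f=200/np.tan(np.radians(c["vertical_fov"])/2)
    p=rot(c["attitude"]).inv().apply(np.array(P)-c["position"]); return p[0]/p[2]*f+c["cx"],p[1]/p[2]*f+c["cy"]
def tq(tilt,yaw):  # tool tilted back by tilt from vertical, heading yaw; tool x (camera) on the under side
    z=np.array([np.sin(tilt)*np.cos(yaw),np.sin(tilt)*np.sin(yaw),-np.cos(tilt)])
    y=np.array([-np.sin(yaw),np.cos(yaw),0]); 
    x=np.cross(y,z)
    q=R.from_matrix(np.c_[x,y,z]).as_quat(); return np.roll(q,1)
E
python3 - <<'E'
from h import *
s=env.state(); P=(s["tcp_pos"],s["eef_rot"])
for n,uv,z in [("A in R",(300,225),.152),("B out R",(279,304),.152),("S left",(355,10),.128),("panR",(291,240),.117),("post",(489,60),.0)]:
    print(n,atz("wrist",uv,z,P).round(4))
for n,uv,z in [("S",(373,237),.128),("L",(392,250),.148),("postTop",(331,190),.46),("postfoot",(331,298),.0),("domeL",(364,210),.29),("domeR",(414,212),.29)]:
    print(n,atz("scene",uv,z).round(4))
print(tq(.8,0), rot(tq(.8,0)).as_matrix().round(2))
im=cv2.imread("pics/scene0.png"); cv2.imwrite("pics/crop.png",cv2.resize(im[160:310,290:450],None,fx=4,fy=4,interpolation=cv2.INTER_CUBIC))
E
```

```text
A in R [ 0.5057 -0.0124  0.152 ]
B out R [ 0.484  -0.0912  0.152 ]
S left [0.5484 0.1563 0.128 ]
panR [ 0.4939 -0.0431  0.117 ]
post [0.7378 0.1472 0.    ]
S [0.5487 0.1568 0.128 ]
L [0.5676 0.2326 0.148 ]
postTop [0.7398 0.1461 0.46  ]
postfoot [0.7289 0.1431 0.    ]
domeL [0.6061 0.1506 0.29  ]
domeR [0.5292 0.2544 0.29  ]
[0.38941834 0.         0.92106099 0.        ] [[-0.7   0.    0.72]
 [ 0.    1.    0.  ]
 [-0.72  0.   -0.7 ]]
```

View pics/crop.png

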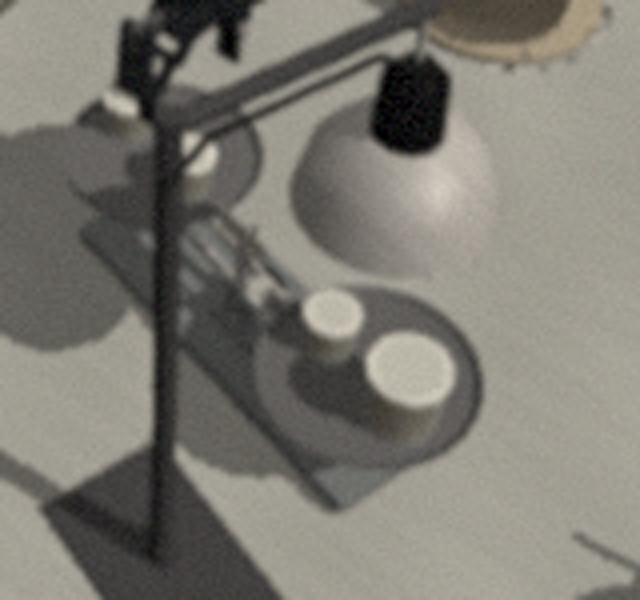

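```bash
cat >> h.py <<'E'
TH=np.radians(40); YP,YR=0.05,-0.25
def tcp(g,q,deep=.016): return np.array(g)+deep*rot(q).apply([0,0,1])
def back(p,q,d): return np.array(p)-d*rot(q).apply([0,0,1])
S=np.array([.5485,.1565,.124])
RP=np.array([.495,-.052])-.052*np.array([.968,-.25])
E
python3 - <<'E'
from h import *
q=tq(TH,YP); q2=tq(TH,YR)
for p,o in [((.40,.05,.28),q),(back(tcp(S,q),q,.11),q),(tcp(S,q),q),(tcp([*RP,.2],q2),q2),(tcp([*RP,.14],q2),q2)]:
    for oo in (o,np.roll((rot(o)*R.from_euler('z',np.pi)).as_quat(),1)):
        j=planner.solve_ik(p,oo); print(np.round(p,3), None if j is None else np.round(j,2))
E
```

```text
[0.4  0.05 0.28] None
[0.4  0.05 0.28] None
[0.488 0.153 0.196] [ 0.35 -0.54  2.05 -0.23  0.96 -1.21]
[0.488 0.153 0.196] [ 0.35 -0.54  2.05 -0.23  0.96  1.93]
[0.559 0.157 0.112] [ 0.29 -0.22  1.99 -0.24  0.7  -1.2 ]
[0.559 0.157 0.112] [ 0.29 -0.22  1.99 -0.24  0.7   1.94]
[ 0.455 -0.042  0.188] [-0.11 -0.77  2.2  -0.1   1.02 -1.41]
[ 0.455 -0.042  0.188] [-0.11 -0.77  2.2  -0.1   1.02  1.73]
[ 0.455 -0.042  0.128] [-0.11 -0.74  2.3  -0.11  0.89 -1.39]
[ 0.455 -0.042  0.128] [-0.11 -0.74  2.3  -0.11  0.89  1.75]
```

```bash
python3 - <<'E'
from h import *
q=tq(TH,YP)
env.move_ptp([.475,.04,.205],q)
env.line_to(back(tcp(S,q),q,.11),q,speed=.12)
env.gripper_to(.06)
env.line_to(back(tcp(S,q),q,.05),q,speed=.08)
s=env.state(); print(s["time_s"],s["tcp_pos"],s["wrist_force"],s["opening"])
cv2.imwrite("pics/w1.png",capture("wrist")[:,:,::-1])
E
```

```text
3.95 [0.52675783 0.15548533 0.15049063] [-0.29331956 -0.51459515 -1.00605932] 0.05990402474207047
```

View pics/w1.png

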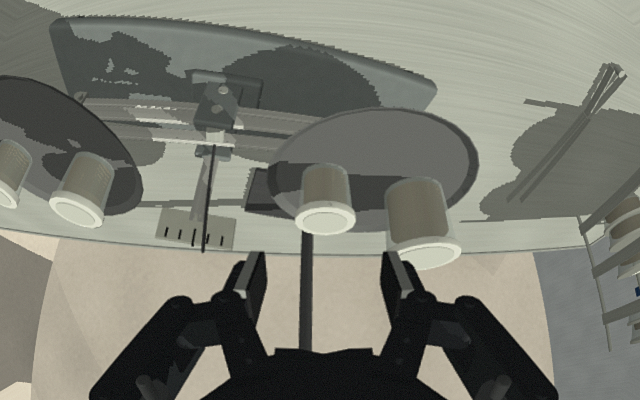

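The cup is centred between the fingers (lid at column 326, gripper centre about 325), and the large cup on the right is clear of them. I'll go in, grip and lift back out.

```bash
python3 - <<'E'
from h import *
q=tq(TH,YP); 
hit=env.line_to(tcp(S,q),q,speed=.05,force_limit=6)
s=env.state(); print(hit,s["tcp_pos"],s["wrist_force"])
if not hit:
    env.gripper_to(.03)
    s=env.state(); print(s["opening"],s["grip_force"],s["wrist_force"],s["time_s"])
    cv2.imwrite("pics/w2.png",capture("wrist")[:,:,::-1])
E
```

```text
False [0.55884049 0.15708975 0.11212003] [ 0.59585317 -0.05064386  0.20091904]
0.03004253932873671 0.0 [-0.4693407   0.06637829 -0.19398608] 5.55
```

View pics/w2.png

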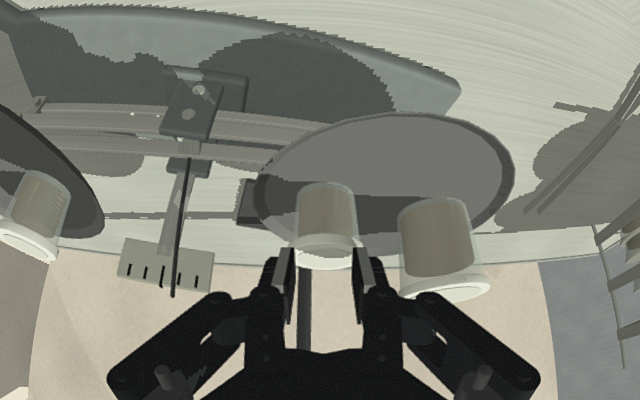

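Here the fingers closed on nothing. The lid is at about (329,252), beyond the tips. I'll triangulate it from both views.

```bash
python3 - <<'E'
from h import *
q=tq(TH,YP); s=env.state(); P2=(s["tcp_pos"],s["eef_rot"]); P1=(np.array([.52676,.15549,.15049]),s["eef_rot"])
P0=(np.array([5.24722875e-01,3.21e-05,2.02350265e-01]),np.array([-4.62426183e-04,7.07105194e-01,7.07108090e-01,-4.22936051e-04]))
rs=dict(w0=ray("wrist",(355,10),P0),sc=ray("scene",(373,238.7)),w1=ray("wrist",(325,218),P1),w2=ray("wrist",(329,251),P2))
def tri(k):
    A=sum(np.eye(3)-np.outer(rs[i][1],rs[i][1]) for i in k); b=sum((np.eye(3)-np.outer(rs[i][1],rs[i][1]))@rs[i][0] for i in k)
    return np.linalg.solve(A,b).round(4)
for k in (["w0","sc"],["w1","sc"],["w2","sc"],["w0","w1"],["w0","sc","w1","w2"]): print(k,tri(k))
T=get_calibration("wrist")["T_tool_cam"]
# foot edges in w2
for uv in [(326,197),(329,251)]:
    for z in (.09,.1,.125,.15): print(uv,z,atz("wrist",uv,z,P2).round(4))
# where TCP projects
c=get_calibration("wrist"); f=200/np.tan(np.radians(c["vertical_fov"])/2)
for d in (0,-.019,-.03):
    p=np.linalg.inv(T)@[0,0,d,1]; p=p[:3]; r=np.hypot(p[0],p[1]); t=np.arctan2(r,p[2]); print(d,c["cx"]+f*t*p[0]/r,c["cy"]+f*t*p[1]/r)
print(rot(s["eef_rot"]).as_matrix().round(3))
E
```

```text
['w0', 'sc'] [0.5508 0.1578 0.1226]
['w1', 'sc'] [0.5511 0.1591 0.1239]
['w2', 'sc'] [0.5511 0.1601 0.1238]
['w0', 'w1'] [0.5514 0.1583 0.1232]
['w0', 'sc', 'w1', 'w2'] [0.5511 0.1592 0.1234]
(326, 197) 0.09 [0.5459 0.1595 0.09  ]
(326, 197) 0.1 [0.5296 0.1585 0.1   ]
(326, 197) 0.125 [0.4888 0.156  0.125 ]
(326, 197) 0.15 [0.448  0.1535 0.15  ]
(329, 251) 0.09 [0.6358 0.1674 0.09  ]
(329, 251) 0.1 [0.6104 0.1656 0.1   ]
(329, 251) 0.125 [0.547  0.1611 0.125 ]
(329, 251) 0.15 [0.4835 0.1566 0.15  ]
0 320.9649536826406 237.97837268979094
-0.019 320.76095810590425 252.83874676436983
-0.03 320.62539477620555 262.8180580109771
[[-0.765 -0.05   0.642]
 [-0.038  0.999  0.032]
 [-0.643  0.    -0.766]]
```

```bash
python3 - <<'E'
from h import *
q=tq(TH,YP); S=np.array([.551,.1585,.1235])
env.gripper_to(.06)
hit=env.line_to(tcp(S,q,.038),q,speed=.05,force_limit=4)
s=env.state(); print(hit,s["tcp_pos"],s["wrist_force"])
env.gripper_to(.034)
s=env.state(); print(s["opening"],s["grip_force"],s["wrist_force"],s["time_s"])
im=capture("wrist")[:,:,::-1]
cv2.imwrite("pics/w3.png",cv2.resize(im[150:350,200:470],None,fx=2.9,fy=2.9,interpolation=cv2.INTER_CUBIC))
E
```

```text
False [0.57538874 0.15967416 0.0941209 ] [-0.43683451 -0.07344992  0.0826774 ]
0.04105467189728004 60.393691062927246 [0.50968347 0.39832517 2.0804146 ] 6.95
```

View pics/w3.png

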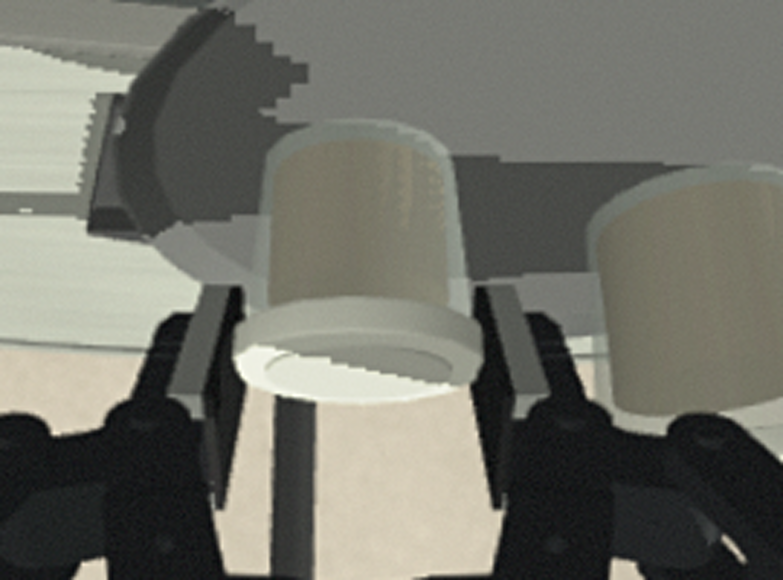

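The cup is held firmly: the lid sits between the pads at crop (358,345), with 41 mm opening and 60 N. I'll lift back along the tool axis and carry it over the right pan.

```bash
python3 - <<'E'
from h import *
q=tq(TH,YP); q2=tq(TH,YR); s=env.state()
env.line_to(back(s["tcp_pos"],q,.12),q,speed=.1)
s=env.state(); print(s["opening"],s["grip_force"],s["wrist_force"])
for z in (.215,.163): 
    p=tcp([*RP,z],q2,.038); print(p, planner.solve_ik(p,q2))
    env.line_to(p,q2,speed=.1)
s=env.state(); print(s["tcp_pos"],s["opening"],s["grip_force"],s["time_s"])
im=capture("wrist")[:,:,::-1]; cv2.imwrite("pics/w4.png",im)
E
```

```text
0.04107894231298617 60.45966982841492 [ 0.36267219 -0.27262643 -0.73574797]
[ 0.46833059 -0.04504307  0.18589031] [-0.11941347 -0.71458876  2.17437813 -0.10027317  0.99019078 -1.41539407]
[ 0.46833059 -0.04504307  0.13389031] [-0.11941347 -0.67862031  2.25853427 -0.10966198  0.87072448 -1.39970794]
[ 0.46862496 -0.04504058  0.13458371] 0.0410504218299733 60.460020303726196 11.2
```

View pics/w4.png

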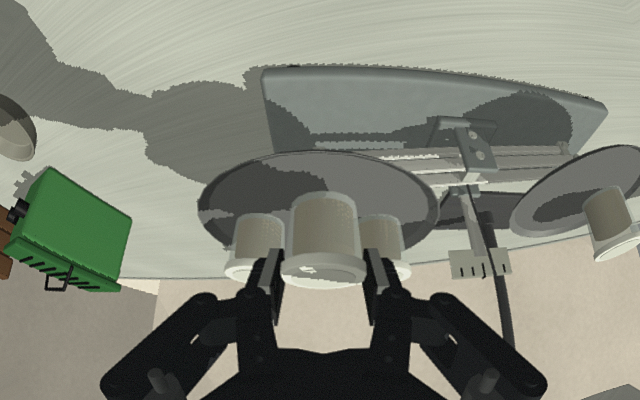

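```bash
python3 - <<'E'
from h import *
s=env.state(); P=(s["tcp_pos"],s["eef_rot"]); h=np.array([.968,-.25])
a=atz("wrist",(320,152),.117,P)[:2]; print("edge->RP along heading", (RP-a)@h)
for n,uv in [("footnear",(324,194))]: print(n,(atz("wrist",uv,.1275,P)[:2]-a)@h)
for uv in [(200,205),(437,205)]: print(atz("wrist",uv,.117,P).round(4))
q2=s["eef_rot"]; p=s["tcp_pos"].copy(); f0=s["wrist_force"]
for z in (.152,.146,.142,.1385):
    hit=env.line_to([p[0],p[1],p[2]-.163+z],q2,speed=.03,force_limit=5)
    s=env.state(); print(z,hit,s["tcp_pos"][2].round(4),(s["wrist_force"]-f0).round(2))
    if hit: break
E
```

```text
edge->RP along heading 0.03585731082576904
footnear 0.021218060618268048
[ 0.4401 -0.1195  0.117 ]
[0.478  0.0297 0.117 ]
0.152 False 0.1238 [-1.23  0.28 -0.3 ]
0.146 False 0.1176 [-1.57  0.04  0.11]
0.142 False 0.1136 [-1.45  0.28 -0.27]
0.1385 False 0.1101 [-1.32  0.49 -0.2 ]
```

```bash
python3 - <<'E'
from h import *
im=capture("wrist")[:,:,::-1]
cv2.imwrite("pics/w5.png",cv2.resize(im[110:310,180:530],None,fx=2.25,fy=2.25,interpolation=cv2.INTER_CUBIC))
E
```

```text
(no output)
```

View pics/w5.png

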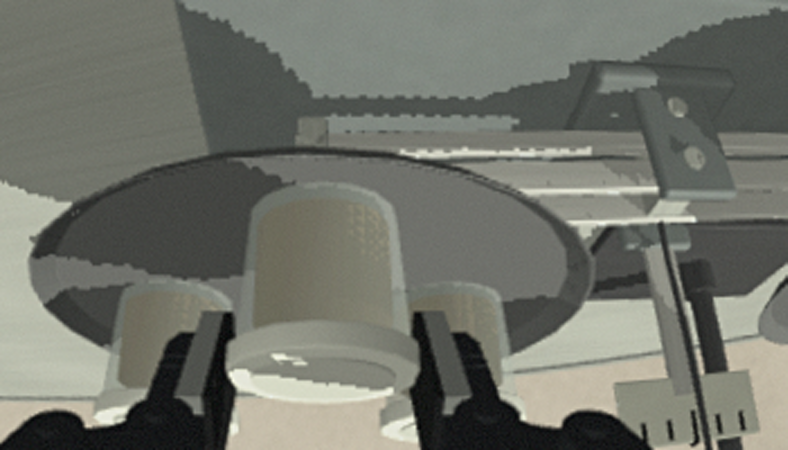

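The needle has moved to crop column 708, with the middle tick at 692, so the cup rests on the pan and has pushed it almost level. I'll release.

```bash
python3 - <<'E'
from h import *
s=env.state(); q=s["eef_rot"]; p=s["tcp_pos"]
hit=env.line_to(p-[0,0,.002],q,speed=.02,force_limit=5); print(hit)
for o in (.044,.048,.056): env.gripper_to(o)
p=env.state()["tcp_pos"]
env.line_to(back(p,q,.10),q,speed=.06)
env.sleep(2.5)
s=env.state(); print(s["time_s"],s["tcp_pos"],s["wrist_force"])
im=capture("wrist")[:,:,::-1]; cv2.imwrite("pics/w6.png",im)
sc=capture("scene")[:,:,::-1]; cv2.imwrite("pics/s6.png",cv2.resize(sc[120:320,260:460],None,fx=3,fy=3,interpolation=cv2.INTER_CUBIC))
E
```

```text
FalseTraceback (most recent call last):
  File "<stdin>", line 6, in <module>
plant.Unreachable: the arm cannot follow that straight line within its joint ranges
```

```bash
python3 - <<'E'
from h import *
s=env.state(); q=s["eef_rot"]; p=s["tcp_pos"]; print(p,s["opening"])
for d in (.07,.06,.05,.045,.04,.035,.03):
    try: env.line_to(back(p,q,d),q,speed=.06); break
    except env.Unreachable: pass
print(d)
p=env.state()["tcp_pos"]
for dz in (.12,.1,.08,.06,.04):
    try: env.line_to(p+[.0,0,dz],q,speed=.1); break
    except env.Unreachable: pass
print(dz)
env.sleep(2.5)
s=env.state(); print(s["time_s"],s["tcp_pos"],s["wrist_force"])
im=capture("wrist")[:,:,::-1]; cv2.imwrite("pics/w6.png",im)
sc=capture("scene")[:,:,::-1]; cv2.imwrite("pics/s6.png",cv2.resize(sc[120:320,260:460],None,fx=3,fy=3,interpolation=cv2.INTER_CUBIC))
E
```

```text
[ 0.46870775 -0.045047    0.10832333] 0.05591641535086294
0.07
0.12
18.7833 [ 0.42498007 -0.03392239  0.28143212] [-0.14649531  0.22134284  0.55421472]
```

View pics/w6.png

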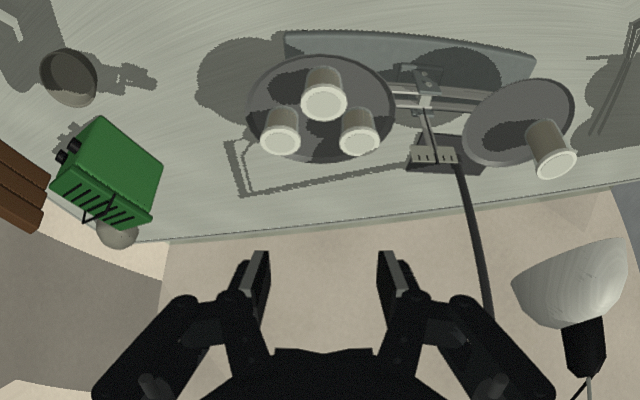

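The wrist view shows three small cups upright on the right pan and the large cup upright alone on the left. The needle is near the middle tick, at about (435,155). My picture budget is used up, so I'll check the needle numerically.

```bash
python3 - <<'E'
import cv2
g=cv2.cvtColor(cv2.imread("pics/w6.png"),cv2.COLOR_BGR2GRAY)
print('    ',*range(408,464))
for r in range(136,168,2): print(r,*g[r,408:464])
E
```

```text
408 409 410 411 412 413 414 415 416 417 418 419 420 421 422 423 424 425 426 427 428 429 430 431 432 433 434 435 436 437 438 439 440 441 442 443 444 445 446 447 448 449 450 451 452 453 454 455 456 457 458 459 460 461 462 463
136 163 164 164 162 165 166 166 133 100 99 96 75 38 42 68 71 90 99 101 99 103 91 59 45 76 99 84 67 66 70 69 69 69 68 66 65 68 69 64 64 57 58 54 55 56 51 47 53 45 51 50 49 49 67 95 103
138 162 159 162 161 164 162 127 97 95 97 84 42 44 64 69 65 76 91 100 99 102 101 71 37 57 102 101 68 65 63 64 66 66 65 61 67 63 66 64 66 62 67 66 66 68 67 66 69 67 69 69 69 72 77 97 105
140 162 161 161 164 165 159 126 101 96 91 50 42 62 65 65 62 68 84 97 98 100 105 95 55 42 75 100 82 65 65 66 65 68 65 66 66 69 63 67 67 66 65 66 68 67 65 67 68 65 64 68 67 64 78 97 107
142 160 158 160 160 163 129 96 95 84 52 39 57 67 68 65 66 66 78 91 99 102 104 99 73 34 57 98 99 77 61 64 63 63 67 68 62 65 64 63 69 64 64 67 66 67 68 65 68 67 66 68 66 63 76 103 110
144 161 159 143 119 113 101 90 83 64 46 57 64 67 62 61 64 61 71 81 94 102 102 107 102 54 39 73 100 88 74 62 64 67 66 65 64 65 66 66 62 64 64 
[... 1551 characters left out ...]
 100 106 125 126 126 124 124 123 94 91 115 121 122 121 123 119 85 24 37 63 120 123 123 118 92 82 109 119 121 120 119 113 88 80 107 119 119 122 105 49 40 50 53 63 64
162 70 41 48 65 67 78 69 65 70 71 71 70 70 78 77 80 82 84 85 87 89 92 95 95 96 100 98 69 17 34 42 102 112 115 113 116 119 118 124 124 126 129 130 131 133 135 139 139 138 124 75 61 64 59 59 65
164 44 37 39 36 37 39 36 39 36 38 40 33 37 34 37 41 39 37 38 35 39 40 38 36 40 41 50 43 42 50 51 46 57 65 65 63 63 62 62 63 62 59 48 30 32 40 47 47 43 45 43 49 56 61 64 64
166 39 39 41 40 37 40 37 39 42 39 39 39 40 38 39 39 46 47 52 57 67 69 66 68 67 65 68 65 70 67 65 65 65 67 66 67 64 65 65 66 64 64 64 46 37 35 35 36 38 42 37 43 49 58 64 66
```

```bash
python3 -c "
from plant import env
print(env.hand_in())"
```

```text
the job is handed in; nothing more can be done
None
```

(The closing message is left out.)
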